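# Stand the bail-handled tin heavy end down

### The job

Something heavy is packed in one end of the long metal tin with the hoop handle, and nothing on the outside shows which end. Lift the tin clear by its handle, see which end dips, then stand it upright on that heavy end in the middle of the square cork mat, without letting go of it in mid-air, and leave it standing there by itself.

Things in the scene. Friction and masses are not known exactly. Their poses are not given: they have to be found in the camera images.
- tin: Closed bare-metal tin with a hoop handle, 150 x 60 x 60 mm, 0.45 kg, lying on a long side; both ends look alike. Origin: its centre (30 mm up as it lies, 75 mm above the mat when standing). x runs along the length (ends at -75, +75 mm), z up as it lies. A snug 0.3 kg load is hidden 45 mm from the centre, at the +x or the -x end at random: only lifting tells. Another tin has no handle.
- bail_grip (a point): Centre of the wooden grip bar on top of the tin's hoop handle, 105 mm from the tin's centre, about 135 mm above the ledge at the start, 65 mm clear above the tin. Bar: 16 mm thick (its x, along the tin), 70 mm long (its y, across the tin), 20 mm high (its z, pointing out from the tin). Two 3 mm side arms run from its ends down to pivots at the middle of the tin's sides.
- bail (a joint): Rocking of the handle on the tin about the tin's y axis through its centre, rad: 0 straight up (starts within 0.12), stops at -0.6 and +0.6, positive towards the tin's +x end. Slightly stiff. Lifted, the tin swings heavy end down to the stop; leaning the handle 45 degrees more, top towards the heavy side, brings it nearly upright. Let go with its foot on the mat within 20 degrees of upright, it settles.
- mat: Square cork mat, 130 x 130 x 8 mm, fixed flat on the ledge. Origin at the centre of its underside: its top is 8 mm higher. The other cork mat is round.
Not all that is in view belongs to the job. What is shaped like the mat but blue is not meant.

How it is judged:
On the way:
1. the tin is lifted clear by its handle and one end dips (height (world z) of tin above 0.1 m and contact force between tin and the fingers above 1 N and (angle between tin's own x axis and vertical below 1.25 rad or angle between tin's own x axis and vertical above 1.89 rad)), for 0.2 s.
At the end, for the whole second after the job is handed in: The tin stands upright (within 10 degrees) and at rest on the square cork mat, its heavy end at the bottom, its centre within 30 mm of the mat's centre seen from above ((angle between tin's own x axis and vertical below 0.17 rad or angle between tin's own x axis and vertical above 2.97 rad) and z of load in the frame of mat below 0.06 m and horizontal distance between tin and mat below 0.03 m and height (world z) of tin between 0.075 and 0.092 m and linear speed of tin below 0.02 m/s and angular speed of tin below 0.2 rad/s); the robot touches nothing.
It fails at once if the tin is let go in mid-air (height (world z) of tin above 0.12 m and contact force between tin and the fingers below 0.05 N).
It also fails if it takes over 45 s, if anything falls off the work surface, if the arm or the gripper's body presses on something with over 40 N, if the wrist force passes 120 N, or if a joint passes its speed limit or range.

### The arm

A 6-joint arm with a two-finger parallel gripper is mounted at the origin on the work surface. World frame = base frame: x ahead of the robot, y to its left, z up, the work surface at z = 0. Lengths are in m, angles in rad, forces in N, time in s.
With the tool pointing down it reaches from about 0.275 to 0.825 m from the base axis. Payload 5.2 kg.
Tool frame: the origin (TCP) lies on the centre line of the jaws, within the pads' length; the fingertips stand 8 mm ahead of it and the grasp point (between the pads) lies 11 mm behind it; z points along the fingers, y is the line along which they close (so a half turn about z gives the same grasp; the last joint's range is limited). The gripper opens to 93 mm and grips with 3 to 60 N. Pads are 15 mm wide; open, the fingers measure 128 mm over their backs; the gripper's body (75 mm by 188 mm) begins 65 mm behind the grasp point.
Start: joints at [1.07, 0.259, 1.535, -0, 1.348, -0.203], TCP at [0.161, 0.526, 0.227] pointing down, gripper open.
Joint ranges: [-3.14, 3.14], [-0.91, 2.08], [0.19, 2.58], [-1.22, 4.36], [0.22, 2.71], [-3.12, 3.12]. Speed limits (rad/s): [2.57, 2.57, 3.14, 3.14, 3.14, 3.14].

### API

Orientations are given as a 3x3 rotation matrix whose columns are the frame's x, y, z axes.
In Python, from plant import robot gives the robot as it stands. The module is installed in compiled form; this text tells all that it offers.
- The arm moves only by the tool carry_out, never from a script. Its argument "motion" is one flat list of numbers, 7 for each row, row after row: the turn, a rotation vector about the world's x, y, z in degrees, then the shift along the world's x, y, z in m, then the closure, from 0 (fully open) to 1 (shut). A call has 1 to 10 rows; each row shifts and turns the commanded pose from where the row before left it; what a row does not reach is not made up. A row lasts 1/10 s, in which the tool goes at most 50 mm and 8.59 degrees, less where a joint would pass 70% of its speed; a pose out of reach is approached as far as the arm can. A call is refused whole if a number of a shift passes 0.05 or a number of a turn 8.59, either way. A call with a gripper value outside its range is refused whole. The fingers move at their own pace and stop on an object; "force" is the grip in N (left out, the last holds). Time passes only in rows, so rows that do not move let the fingers close. It gives the time, the measured TCP pose, the force, the opening and the grip force at its end, in the units of the state.
- robot.state(): the state, without advancing time (a new reading comes with each control period).
- robot.camera(name): name is "side" or "top"; returns a dict with "frame" (480x640x3 uint8, red, green, blue), "vertical_fov" (degrees; the focal length in pixels is half the picture's height over the tangent of half this angle, whatever the lens; pixels are square), "cx", "cy" (the principal point, pixels), "position" and "attitude" of the camera in the world. Camera axes: x right, y up, looking along -z (the intrinsics and any distortion apply to the point x, -y, -z); pixel columns grow to the right and rows downward; lengths in m; the calibration is good to about 2 mm. A picture is of the moment at which its call begins. There is no depth.
- robot.hand_in(): hands the job in; it is judged then, once.
The state is a dict: "time_s": time; "joint_positions": joint angles; "qvel": joint speeds; "tau": joint torques, N m; "tcp_pos": TCP position; "ee_rot": TCP orientation; "force": force on the tool from outside, world axes, zero at the start; "ft_torque": the same for the moment, N m; "width": finger opening in m; "grip_force": force on a finger pad.
Only numpy, scipy, OpenCV 4.12 (cv2) and the standard library are available. Lean on these libraries where they do the work, as an engineer would, in place of code of your own. Each camera call takes 0.05 s, during which the arm holds its last target. There are 200 camera calls.

## Working session

There is one attempt and no reset: what is moved stays moved. The work goes in short steps, Python scripts to look and compute and a tool call to move; the robot and the scene stay as the last step left them, time stands still between calls to the robot, and variables do not carry over. Pictures are saved under pics/ and viewed, at most 10 in all, crops included, and the job is handed in when it is done.

Besides the shell and the picture viewer there is one more tool, called as name(argument=value, ...) on one line, values as JSON. carry_out: Moves the arm, as the interface text tells. Its arguments: {"type":"object","properties":{"motion":{"type":"array"},"force":{"type":"number"}},"required":["motion"]}

```bash
mkdir -p pics
cat > h.py <<'E'
import numpy as np, cv2
from plant import robot
def snap(n,f):
    c=robot.camera(n); cv2.imwrite(f'pics/{f}.png',c['frame'][:,:,::-1]); np.save(f'pics/{f}.npy',{k:v for k,v in c.items()},allow_pickle=True); return c
def load(f): return np.load(f'pics/{f}.npy',allow_pickle=True).item()
def foc(c): return c['frame'].shape[0]/2/np.tan(np.radians(c['vertical_fov'])/2)
def ray(c,u,v):
    d=np.array([(u-c['cx'])/foc(c),-(v-c['cy'])/foc(c),-1.]); R=np.array(c['attitude']).reshape(3,3)
    return np.array(c['position']),R@d
def onz(c,u,v,z):
    p,d=ray(c,u,v); return p+d*(z-p[2])/d[2]
def proj(c,P):
    q=np.array(c['attitude']).reshape(3,3).T@(np.array(P)-c['position']); f=foc(c)
    return c['cx']+f*q[0]/-q[2], c['cy']-f*q[1]/-q[2]
def tri(c1,a,c2,b):
    p,d=ray(c1,*a);q,e=ray(c2,*b); s=np.linalg.lstsq(np.c_[d,-e],q-p,rcond=None)[0]
    return (p+d*s[0]+q+e*s[1])/2, np.linalg.norm(p+d*s[0]-q-e*s[1])
E
python3 - <<'E'
from h import *
for n in('top','side'):
    c=snap(n,n+'0'); print(n,{k:np.round(v,3).tolist() if not isinstance(v,str) else v for k,v in c.items() if k!='frame'})
print(robot.state())
E
```

```text
top {'vertical_fov': 43.174, 'cx': 319.984, 'cy': 253.314, 'position': [0.322, -0.005, 1.044], 'attitude': [[-0.013, 0.993, -0.12], [-1.0, -0.009, 0.03], [0.028, 0.12, 0.992]]}
side {'vertical_fov': 53.564, 'cx': 319.771, 'cy': 248.317, 'position': [0.348, 0.653, 0.79], 'attitude': [[-0.996, 0.054, -0.072], [-0.089, -0.69, 0.718], [-0.012, 0.721, 0.692]]}
{'time_s': 0.1, 'joint_positions': array([ 1.07021790e+00,  2.59260885e-01,  1.53593928e+00,  3.19319443e-05,
        1.34799977e+00, -2.02795834e-01]), 'qvel': array([ 0.00180381, -0.00199736, -0.00059225, -0.00199661, -0.00118009,
        0.00110878]), 'tau': array([ 1.40628821e-03, -4.38215232e+01, -2.84644926e+01,  7.19930744e-02,
        3.60496575e-02, -1.77793174e-05]), 'tcp_pos': array([0.16110909, 0.52539202, 0.22591959]), 'ee_rot': array([[-9.55987211e-01,  2.93407250e-01, -7.98710728e-04],
       [ 2.93408123e-01,  9.55986259e-01, -1.39513267e-03],
       [ 3.54214442e-04, -1.56807720e-03, -9.99998708e-01]]), 'force': array([-0.4353823 ,  0.52118726, -0.50132756]), 'ft_torque': array([ 0.00918902,  0.05437066, -0.0269036 ]), 'grip_force': 0.0, 'width': 0.09285105549183155}
```

View pics/top0.png

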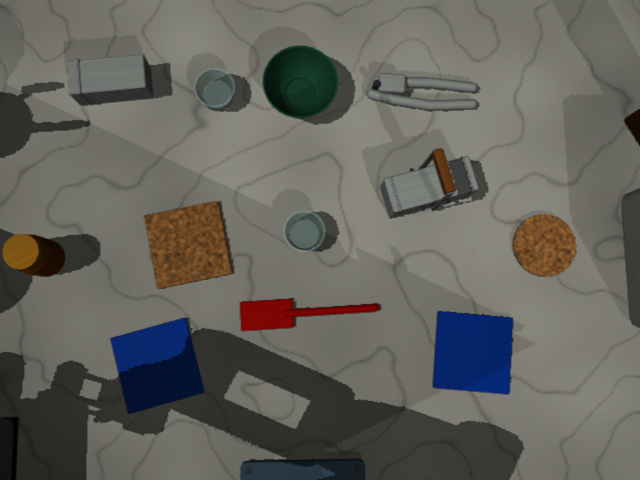

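View pics/side0.png

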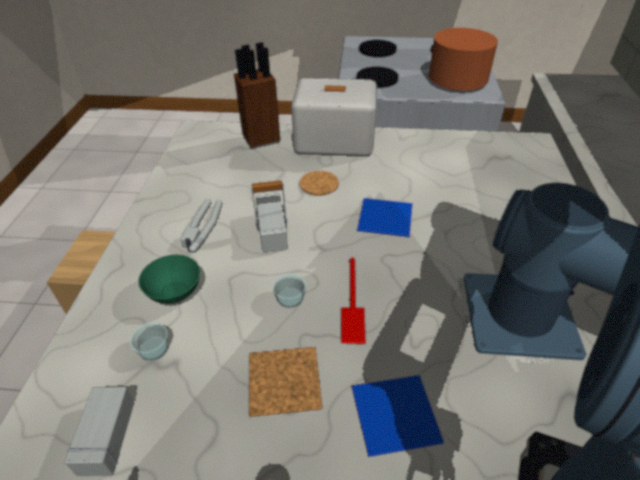

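Candidates, by top-image pixel:
- **Tins:** the one with the wooden hoop grip is at (432,188). The other, with no handle, is at (110,78).
- **Mats:** square cork at (189,245), round cork at (545,245), blue squares at (157,365) and (473,352).

I choose the hooped tin and the square cork mat. In the side view they are at (268,215) and (285,380).

Run:
```python
from h import *
t,s=load('top0'),load('side0')
def mask(c,box,lo,hi):
    x0,y0,x1,y1=box; h=cv2.cvtColor(c['frame'],cv2.COLOR_RGB2HSV); m=np.zeros(h.shape[:2],np.uint8)
    m[y0:y1,x0:x1]=cv2.inRange(h,lo,hi)[y0:y1,x0:x1]; 
    cn=max(cv2.findContours(m,0,2)[0],key=cv2.contourArea); return cn
o=((5,90,40),(22,255,255))
a=mask(t,(400,130,490,220),*o); b=mask(s,(240,170,295,205),*o)
ra,rb=cv2.minAreaRect(a),cv2.minAreaRect(b); print(ra,rb)
P,e=tri(t,ra[0],s,rb[0]); print('grip',P,e)
bx=cv2.boxPoints(ra); print('grip corners at z',[onz(t,*p,.145).round(3) for p in bx])
m=mask(t,(130,190,250,300),*o); rm=cv2.minAreaRect(m); n=mask(s,(235,335,335,425),*o); rn=cv2.minAreaRect(n)
print('mat top',onz(t,*rm[0],.008),[onz(t,*p,.008).round(3)[:2] for p in cv2.boxPoints(rm)],'side',onz(s,*rn[0],.008))
im=np.hstack([cv2.resize(t['frame'][130:230,360:500],(560,400),interpolation=2),cv2.resize(s['frame'][165:265,230:290],(240,400),interpolation=2)])
cv2.imwrite('pics/crop.png',im[:,:,::-1])
```

```text
((442.9909973144531, 171.01760864257812), (44.96974563598633, 12.396761894226074), 72.07208251953125) ((267.006103515625, 186.0548858642578), (8.724092483520508, 28.712200164794922), 83.6598129272461)
grip [ 0.55743081 -0.22432867  0.13443842] 0.0007359272831227362
grip corners at z [array([ 0.586, -0.203,  0.145]), array([ 0.592, -0.222,  0.145]), array([ 0.525, -0.24 ,  0.145]), array([ 0.519, -0.222,  0.145])]
mat top [0.46409727 0.19091557 0.008     ] [array([0.515, 0.269]), array([0.541, 0.139]), array([0.413, 0.114]), array([0.389, 0.241])] side [0.46723154 0.19926388 0.008     ]
```

View pics/crop.png

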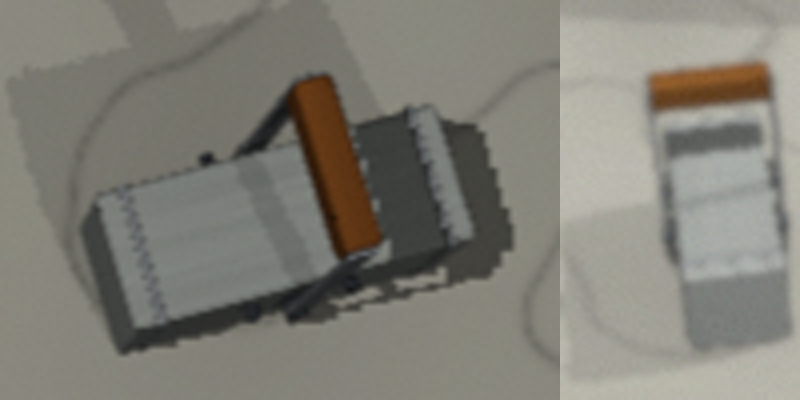

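The crop confirms the tin with the wooden bar and two side arms: bar at top (443,171), side (267,186). The two rays pass within 0.7 mm of each other. The bar's height comes out at 0.134, against 0.135 stated, and the cork mat measures about 130 mm square. Next I approach above the bar, turning the jaws along the tin.

carry_out(motion=[0, 0, -7.4, 0.02, -0.0375, 0.002, 0, 0, 0, -7.4, 0.02, -0.0375, 0.002, 0, 0, 0, -7.4, 0.02, -0.0375, 0.002, 0, 0, 0, -7.4, 0.02, -0.0375, 0.002, 0, 0, 0, -7.4, 0.02, -0.0375, 0.002, 0, 0, 0, -7.4, 0.02, -0.0375, 0.002, 0, 0, 0, -7.4, 0.02, -0.0375, 0.002, 0, 0, 0, -7.4, 0.02, -0.0375, 0.002, 0, 0, 0, -7.4, 0.02, -0.0375, 0.002, 0, 0, 0, -7.4, 0.02, -0.0375, 0.002, 0])

```text
time_s: 1.1
tcp_pos: [0.3616, 0.1492, 0.2466]
ee_rot: [[0.024, 1.0, -0.0], [1.0, -0.024, 0.0], [0.0, -0.0, -1.0]]
force: [0.1, -0.0, -0.3]
width: 0.0928
grip_force: 0.0
```

carry_out(motion=[0, 0, -7.4, 0.02, -0.0375, 0.002, 0, 0, 0, -7.4, 0.02, -0.0375, 0.002, 0, 0, 0, -7.4, 0.02, -0.0375, 0.002, 0, 0, 0, -7.4, 0.02, -0.0375, 0.002, 0, 0, 0, -7.4, 0.02, -0.0375, 0.002, 0, 0, 0, -7.4, 0.02, -0.0375, 0.002, 0, 0, 0, -7.4, 0.02, -0.0375, 0.002, 0, 0, 0, -7.4, 0.02, -0.0375, 0.002, 0, 0, 0, -7.4, 0.02, -0.0375, 0.002, 0, 0, 0, -7.4, 0.02, -0.0375, 0.002, 0])

```text
time_s: 2.1
tcp_pos: [0.5617, -0.2258, 0.2661]
ee_rot: [[0.968, 0.252, -0.001], [0.252, -0.968, 0.001], [-0.001, -0.001, -1.0]]
force: [-0.2, -0.1, 0.6]
width: 0.0932
grip_force: 0.0
```

Run:
```python
from h import *
s=robot.state(); y=s['ee_rot'][:,1]; print(s['tcp_pos'],s['ee_rot'].round(3).tolist(),np.degrees(np.arctan2(y[1],y[0])),s['joint_positions'],s['time_s'])
print('to go',np.array([.5574,-.2243,.124])-s['tcp_pos'])
```

```text
[ 0.56170037 -0.22576525  0.26613915] [[0.968, 0.252, -0.001], [0.252, -0.968, 0.001], [-0.001, -0.001, -1.0]] -75.38535079499567 [-5.66294431e-01  3.38304411e-01  1.32865252e+00  9.78789338e-05
  1.47567346e+00  7.49418539e-01] 2.1
to go [-0.00430037  0.00146525 -0.14213915]
```

carry_out(motion=[0, 0, 0.8, -0.004, 0.0015, -0.03, 0, 0, 0, 0, 0, 0, -0.03, 0, 0, 0, 0, 0, 0, -0.03, 0, 0, 0, 0, 0, 0, -0.03, 0, 0, 0, 0, 0, 0, -0.022, 0, 0, 0, 0, 0, 0, 0, 0.5, 0, 0, 0, 0, 0, 0, 1, 0, 0, 0, 0, 0, 0, 1, 0, 0, 0, 0, 0, 0, 1, 0, 0, 0, 0, 0, 0, 1], force=50)

```text
time_s: 3.1
tcp_pos: [0.558, -0.223, 0.1259]
ee_rot: [[0.962, 0.271, 0.002], [0.271, -0.962, -0.001], [0.002, 0.002, -1.0]]
force: [0.3, 0.2, -0.3]
width: 0.0576
grip_force: 0.0
```

carry_out(motion=[0, 0, 0, 0, 0, 0, 1, 0, 0, 0, 0, 0, 0, 1, 0, 0, 0, 0, 0, 0, 1])

```text
time_s: 3.4
tcp_pos: [0.5574, -0.2227, 0.1248]
ee_rot: [[0.963, 0.271, 0.0], [0.271, -0.963, -0.0], [0.0, 0.0, -1.0]]
force: [-0.2, -0.0, -0.3]
width: 0.0337
grip_force: 0.0
```

carry_out(motion=[0, 0, 0, 0, 0, 0, 1, 0, 0, 0, 0, 0, 0, 1, 0, 0, 0, 0, 0, 0, 1, 0, 0, 0, 0, 0, 0, 1, 0, 0, 0, 0, 0, 0, 1])

```text
time_s: 3.9
tcp_pos: [0.5572, -0.2221, 0.1246]
ee_rot: [[0.963, 0.271, -0.0], [0.271, -0.963, 0.001], [-0.0, -0.001, -1.0]]
force: [-0.9, 3.6, 2.4]
width: 0.0158
grip_force: 50.0
```

The jaws hold the bar at 15.8 mm wide, with 50 N of grip. Lifting now.

carry_out(motion=[0, 0, 0, 0, 0, 0.01, 1, 0, 0, 0, 0, 0, 0.015, 1, 0, 0, 0, 0, 0, 0.02, 1, 0, 0, 0, 0, 0, 0.025, 1, 0, 0, 0, 0, 0, 0.025, 1, 0, 0, 0, 0, 0, 0.025, 1, 0, 0, 0, 0, 0, 0.02, 1, 0, 0, 0, 0, 0, 0.01, 1, 0, 0, 0, 0, 0, 0, 1, 0, 0, 0, 0, 0, 0, 1])

```text
time_s: 4.9
tcp_pos: [0.5569, -0.2227, 0.2735]
ee_rot: [[0.963, 0.271, -0.001], [0.271, -0.963, 0.001], [-0.001, -0.001, -1.0]]
force: [0.0, 0.1, -5.6]
width: 0.0155
grip_force: 50.0
```

Run:
```python
from h import *
c=snap('side','side1'); s=robot.state(); print(s['tcp_pos'],s['width'],s['force'],s['joint_positions'])
u,v=map(int,proj(c,[.557,-.222,.2])); print(u,v)
t=load('top0')
im=c['frame'][max(0,v-110):v+90,u-120:u+120]; cv2.imwrite('pics/side1c.png',cv2.resize(im,None,fx=3,fy=3)[:600,:,::-1])
```

```text
[ 0.55670203 -0.22248868  0.2730285 ] 0.015716250445641258 [-0.96258023 -0.23933149 -5.67900049] [-5.65933906e-01  3.25536370e-01  1.33027941e+00 -2.62888724e-04
  1.48843771e+00  7.30306723e-01]
264 162
```

View pics/side1c.png

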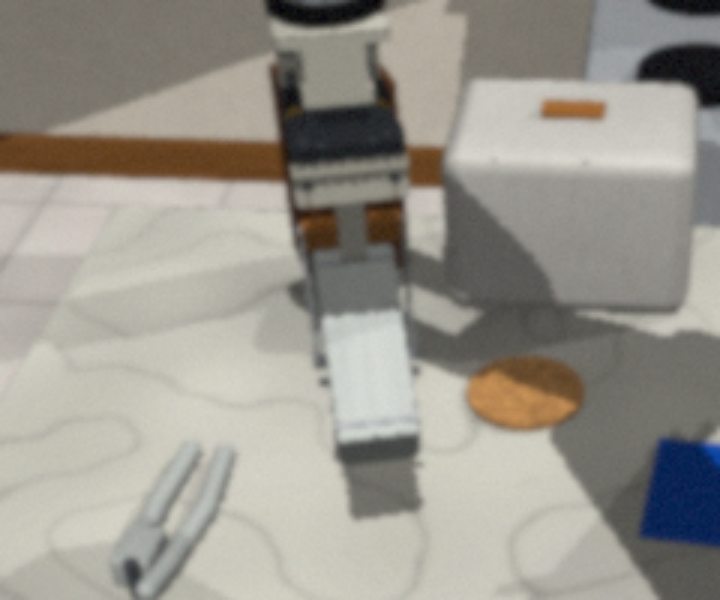

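The side crop shows the tin hanging with its near end, at crop (378,447), dipped: the top face is now visible and the end face is foreshortened. So the heavy end is the +y end, on the tool's −y side. I'll check that numerically with the transport planning.

Run:
```python
from h import *
c=load('side1'); g=np.array([.5567,-.2225,.284-.105]); d=np.array([-.271,.963,0]); z=np.array([0,0,1.])
for sg in(1,-1):
    for a in(0.6,):
        e=d*np.cos(a)-sg*z*np.sin(a); n=z*np.cos(a)+sg*d*np.sin(a)
        print(sg,'near end top/bottom',[np.round((np.array(proj(c,g+.075*e+k*.03*n))-[144,52])*3) for k in(1,-1)])
```

```text
1 near end top/bottom [array([377., 438.]), array([378., 462.])]
-1 near end top/bottom [array([362., 311.]), array([373., 398.])]
```

carry_out(motion=[0, 0, -3.5, -0.0015, 0.023, 0.003, 1, 0, 0, -3.5, -0.0015, 0.023, 0.003, 1, 0, 0, -3.5, -0.0015, 0.023, 0.003, 1, 0, 0, -3.5, -0.0015, 0.023, 0.003, 1, 0, 0, -3.5, -0.0015, 0.023, 0.003, 1, 0, 0, -3.5, -0.0015, 0.023, 0.003, 1, 0, 0, -3.5, -0.0015, 0.023, 0.003, 1, 0, 0, -3.5, -0.0015, 0.023, 0.003, 1, 0, 0, -3.5, -0.0015, 0.023, 0.003, 1, 0, 0, -3.5, -0.0015, 0.023, 0.003, 1])

```text
time_s: 5.95
tcp_pos: [0.5415, 0.0083, 0.3031]
ee_rot: [[0.943, -0.332, -0.003], [-0.332, -0.943, 0.0], [-0.003, 0.001, -1.0]]
force: [0.3, -0.1, -4.5]
width: 0.0158
grip_force: 50.0
```

The prediction for a dipped near end, (377,438) to (378,462), matches what I see. I carry on to the mat.

carry_out(motion=[0, 0, -3.5, -0.0015, 0.023, 0.003, 1, 0, 0, -3.5, -0.0015, 0.023, 0.003, 1, 0, 0, -3.5, -0.0015, 0.023, 0.003, 1, 0, 0, -3.5, -0.0015, 0.023, 0.003, 1, 0, 0, -3.5, -0.0015, 0.023, 0.003, 1, 0, 0, -3.5, -0.0015, 0.023, 0.003, 1, 0, 0, -3.5, -0.0015, 0.023, 0.003, 1, 0, 0, -3.5, -0.0015, 0.023, 0.003, 1, 0, 0, -3.5, -0.0015, 0.023, 0.003, 1, 0, 0, -3.5, -0.0015, 0.023, 0.003, 1])

```text
time_s: 6.95
tcp_pos: [0.5266, 0.238, 0.3329]
ee_rot: [[0.582, -0.813, -0.003], [-0.813, -0.582, -0.001], [-0.001, 0.003, -1.0]]
force: [0.0, 0.7, -4.6]
width: 0.0155
grip_force: 50.0
```

carry_out(motion=[-3.05, 4.35, 0, 0, 0, 0, 1, -3.05, 4.35, 0, 0, 0, 0, 1, -3.05, 4.35, 0, 0, 0, 0, 1, -3.05, 4.35, 0, 0, 0, 0, 1, -3.05, 4.35, 0, 0, 0, 0, 1, -3.05, 4.35, 0, 0, 0, 0, 1, -3.05, 4.35, 0, 0, 0, 0, 1, -3.05, 4.35, 0, 0, 0, 0, 1, -3.05, 4.35, 0, 0, 0, 0, 1, -3.05, 4.35, 0, 0, 0, 0, 1])

```text
time_s: 7.95
tcp_pos: [0.5283, 0.2375, 0.3326]
ee_rot: [[0.581, -0.482, -0.656], [-0.814, -0.354, -0.461], [-0.01, 0.802, -0.598]]
force: [0.1, -1.3, -5.5]
width: 0.0155
grip_force: 50.0
```

Run:
```python
from h import *
c=snap('side','side2'); s=robot.state(); R=s['ee_rot']; print(s['tcp_pos'],R.round(3).tolist(),s['width'],s['force'],s['joint_positions'])
g=s['tcp_pos']-.011*R[:,2]; print('grasp',g,'tin centre',g+.105*R[:,2], 'lean',np.degrees(np.arccos(-R[2,2])))
```

```text
[0.52812259 0.23769011 0.32849361] [[0.581, -0.472, -0.663], [-0.814, -0.35, -0.464], [-0.013, 0.809, -0.587]] 0.015666320249657435 [ 1.11517881  0.229777   -9.57671002] [ 0.35723377  0.93183786  0.50128875 -0.40428229  2.59980291  2.62309099]
grasp [0.53541795 0.24279472 0.33495276] tin centre [0.4657804  0.19406884 0.27329726] lean 54.04177995262081
```

View pics/side2.png

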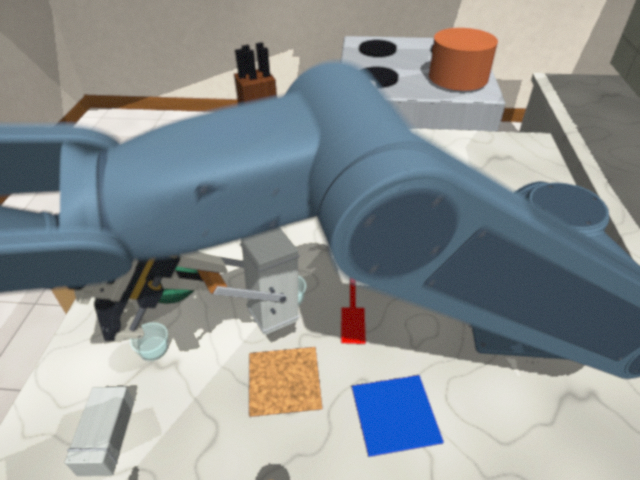

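The tin hangs upright at about (272,285), over the mat at (285,380). I check the mat centre from its corners in the side view, and the clearance to the glass.

Run:
```python
from h import *
s=load('side0'); t=load('top0')
for c,b in((s,(235,335,335,425)),(t,(130,190,250,300))):
    h=cv2.inRange(cv2.cvtColor(c['frame'],cv2.COLOR_RGB2HSV),(5,90,40),(22,255,255)); m=np.zeros_like(h); m[b[1]:b[3],b[0]:b[2]]=h[b[1]:b[3],b[0]:b[2]]
    cn=max(cv2.findContours(m,0,2)[0],key=cv2.contourArea)
    w=np.array([onz(c,*p[0],.008)[:2] for p in cn],np.float32); print(cv2.minAreaRect(w))
for n,(u,v) in dict(glass=(215,92),tin2=(108,78),bowl=(300,82)).items(): print(n,onz(t,u,v,.06))
print('glass side',onz(s,150,330,.06),onz(s,150,330,.1)); st=robot.state(); print(st['tcp_pos'],st['force'])
```

```text
((0.4651360511779785, 0.19542980194091797), (0.1279647797346115, 0.13054268062114716), 11.249958992004395)
((0.46480029821395874, 0.19052445888519287), (0.12935452163219452, 0.130349263548851), 11.210453033447266)
glass [0.715075   0.13825376 0.06      ]
tin2 [0.7397255  0.31700463 0.06      ]
bowl [ 0.73249015 -0.00466075  0.06      ]
glass side [0.72471105 0.14300346 0.06      ] [0.70408487 0.17093921 0.1       ]
[0.52812259 0.23769011 0.32849361] [ 1.11517881  0.229777   -9.57671002]
```

The mat centre averages (0.465, 0.193) and the tin is at (0.466, 0.194), so it is centred and clear of the other objects. Lowering.

carry_out(motion=[0, 0, 0, 0, 0, -0.02, 1, 0, 0, 0, 0, 0, -0.025, 1, 0, 0, 0, 0, 0, -0.025, 1, 0, 0, 0, 0, 0, -0.025, 1, 0, 0, 0, 0, 0, -0.025, 1, 0, 0, 0, 0, 0, -0.025, 1, 0, 0, 0, 0, 0, -0.015, 1, 0, 0, 0, 0, 0, -0.01, 1, 0, 0, 0, 0, 0, 0, 1, 0, 0, 0, 0, 0, 0, 1])

```text
time_s: 9.0
tcp_pos: [0.5277, 0.2374, 0.1653]
ee_rot: [[0.58, -0.485, -0.654], [-0.815, -0.355, -0.459], [-0.009, 0.799, -0.601]]
force: [-0.8, -0.4, -4.3]
width: 0.0159
grip_force: 50.0
```

Run:
```python
from h import *
c=snap('side','side3'); s=robot.state(); R=s['ee_rot']; print(s['tcp_pos'],s['width'],s['force'],s['joint_positions'])
g=s['tcp_pos']-.011*R[:,2]; print('tin centre',g+.105*R[:,2], 'lean',np.degrees(np.arccos(-R[2,2])))
cv2.imwrite('pics/side3c.png',cv2.resize(c['frame'][250:450,120:380],None,fx=3,fy=3)[:,:,::-1])
```

```text
[0.5278089  0.23747499 0.16575813] 0.015495951461508645 [-0.01216058  1.12676422 -4.86582878] [ 0.3564309   0.98778937  0.75983805 -0.27028942  2.28471208  2.79482388]
tin centre [0.46635818 0.19435267 0.10918715] lean 52.999718770653274
```

View pics/side3c.png

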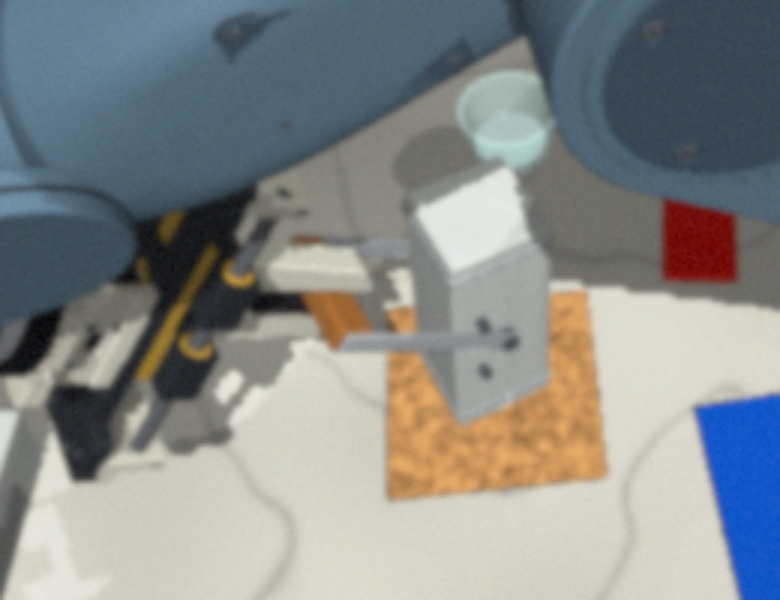

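The tin is upright just above the middle of the mat, with its foot at about crop (480,400). By the tool pose it has about 26 mm left to go.

carry_out(motion=[0, 0, 0, 0, 0, -0.008, 1, 0, 0, 0, 0, 0, -0.008, 1, 0, 0, 0, 0, 0, -0.004, 1, 0, 0, 0, 0, 0, -0.002, 1, 0, 0, 0, 0, 0, 0, 1, 0, 0, 0, 0, 0, 0, 1])

```text
time_s: 9.65
tcp_pos: [0.5274, 0.2373, 0.1427]
ee_rot: [[0.58, -0.484, -0.655], [-0.815, -0.355, -0.459], [-0.01, 0.8, -0.6]]
force: [-0.5, -0.2, -5.0]
width: 0.0157
grip_force: 50.0
```

carry_out(motion=[0, 0, 0, 0, 0, -0.001, 1, 0, 0, 0, 0, 0, -0.001, 1, 0, 0, 0, 0, 0, 0, 1, 0, 0, 0, 0, 0, 0, 1])

```text
time_s: 10.05
tcp_pos: [0.5273, 0.2374, 0.1417]
ee_rot: [[0.58, -0.484, -0.655], [-0.815, -0.354, -0.459], [-0.009, 0.8, -0.6]]
force: [1.5, 2.5, 1.9]
width: 0.0155
grip_force: 50.0
```

The force changed from −5 to +2 N, so the foot is on the mat. Ease down 1 mm, open part way, and back out along the tool axis.

carry_out(motion=[0, 0, 0, 0, 0, -0.001, 1, 0, 0, 0, 0, 0, 0, 1, 0, 0, 0, 0, 0, 0, 0.8, 0, 0, 0, 0, 0, 0, 0.6, 0, 0, 0, 0, 0, 0, 0.6, 0, 0, 0, 0, 0, 0, 0.6, 0, 0, 0, 0, 0, 0, 0.6])

```text
time_s: 10.75
tcp_pos: [0.5272, 0.2372, 0.1395]
ee_rot: [[0.58, -0.484, -0.655], [-0.815, -0.354, -0.459], [-0.01, 0.8, -0.599]]
force: [0.0, 0.3, -0.9]
width: 0.0363
grip_force: 0.0
```

Run:
```python
from h import *
c=snap('side','side4'); s=robot.state(); print(s['tcp_pos'],s['width'],s['force'],s['joint_positions'])
cv2.imwrite('pics/side4c.png',cv2.resize(c['frame'][250:450,120:380],None,fx=3,fy=3)[:,:,::-1])
```

```text
[0.52725394 0.23720466 0.13952648] 0.037066078186917 [-0.07378502  0.50228546  0.12289338] [ 0.35637417  1.00908167  0.78162655 -0.26159081  2.24593226  2.80841173]
```

View pics/side4c.png

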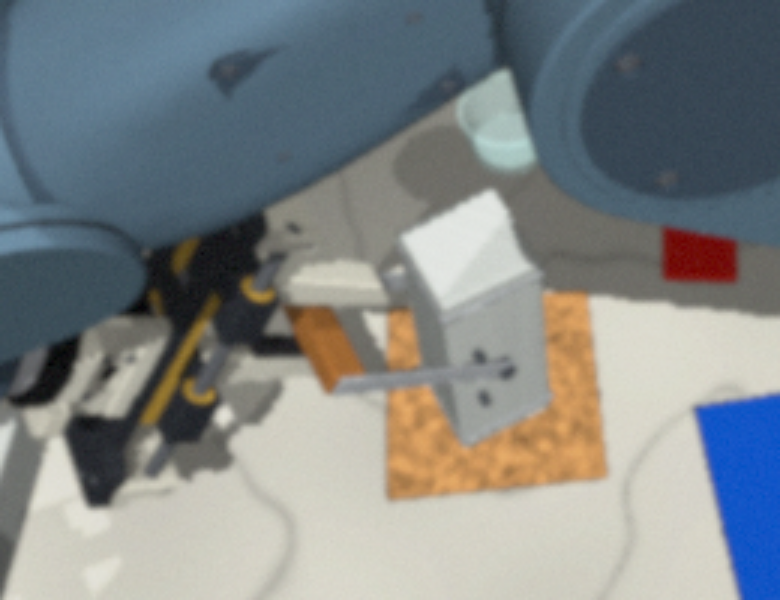

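The tin is standing free at about crop (475,350), with the fingers open around the bar and no force. Backing out.

carry_out(motion=[0, 0, 0, 0.0065, 0.0045, 0.006, 0.6, 0, 0, 0, 0.0065, 0.0045, 0.006, 0.6, 0, 0, 0, 0.0065, 0.0045, 0.006, 0.6, 0, 0, 0, 0.0065, 0.0045, 0.006, 0.6, 0, 0, 0, 0.0065, 0.0045, 0.006, 0.6, 0, 0, 0, 0.0065, 0.0045, 0.006, 0.6, 0, 0, 0, 0.0065, 0.0045, 0.006, 0.6, 0, 0, 0, 0.0065, 0.0045, 0.006, 0.6, 0, 0, 0, 0, 0, 0.02, 0.6, 0, 0, 0, 0, 0, 0.02, 0.6])

```text
time_s: 11.8
tcp_pos: [0.5792, 0.2733, 0.2273]
ee_rot: [[0.58, -0.483, -0.656], [-0.815, -0.354, -0.46], [-0.01, 0.801, -0.598]]
force: [0.1, -0.1, -0.7]
width: 0.0372
grip_force: 0.0
```

carry_out(motion=[0, 0, 0, 0, 0, 0.02, 0.6, 0, 0, 0, 0, 0, 0.02, 0.6, 0, 0, 0, 0, 0, 0.02, 0.6, 0, 0, 0, 0, 0, 0, 0.6, 0, 0, 0, 0, 0, 0, 0.6, 0, 0, 0, 0, 0, 0, 0.6, 0, 0, 0, 0, 0, 0, 0.6, 0, 0, 0, 0, 0, 0, 0.6])

```text
time_s: 12.6
tcp_pos: [0.5726, 0.2696, 0.2845]
ee_rot: [[0.581, -0.485, -0.654], [-0.814, -0.355, -0.459], [-0.01, 0.799, -0.601]]
force: [-0.2, 0.2, 0.9]
width: 0.0371
grip_force: 0.0
```

Run:
```python
from h import *
c=snap('side','side5'); s=robot.state(); print(s['tcp_pos'],s['width'],s['force'],s['qvel'])
# expected tin top/foot corners if upright at (.465,.193), yaw 35 deg
a=np.radians(35); A=np.array([np.cos(a),np.sin(a),0]);B=np.array([-A[1],A[0],0])
for z in(.158,.008): print(z,[np.round((np.array(proj(c,np.array([.465,.193,z])+.03*(i*A+j*B)))-[120,250])*3) for i,j in((1,1),(1,-1),(-1,1),(-1,-1))])
cv2.imwrite('pics/side5c.png',cv2.resize(c['frame'][250:450,120:380],None,fx=3,fy=3)[:,:,::-1])
```

```text
[0.57260348 0.26965334 0.28463952] 0.03733230046667135 [ 0.82024387 -0.01891243 -0.26090228] [ 0.00020509 -0.00400135 -0.00122179 -0.00210545  0.00200785  0.00108393]
0.158 [array([449., 302.]), array([401., 222.]), array([549., 254.]), array([499., 179.])]
0.008 [array([470., 446.]), array([427., 369.]), array([558., 400.]), array([513., 327.])]
```

View pics/side5c.png

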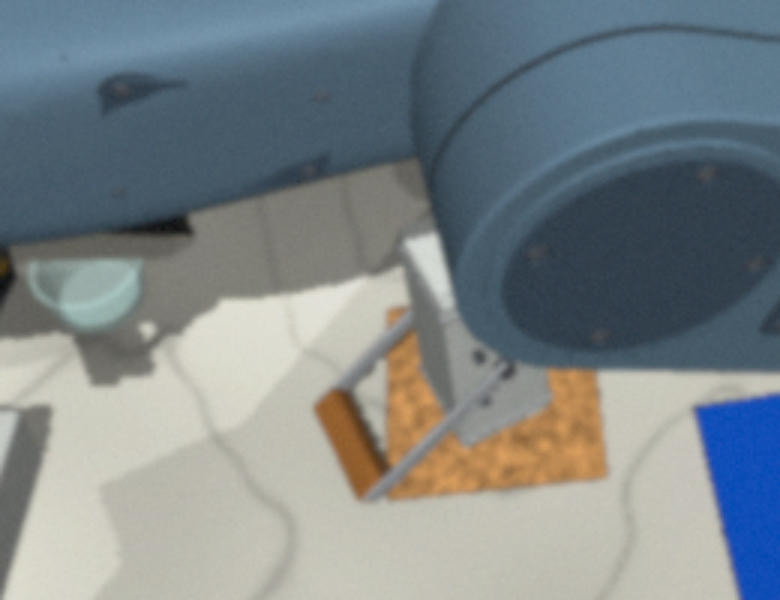

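The foot corners match the prediction: seen at crop (470,445) and (550,403), predicted (470,446) and (558,400). The handle has dropped to the outer side at (350,445). I clear the arm for one check from above.

carry_out(motion=[3.05, -4.35, 0, 0, 0, 0.015, 0.6, 3.05, -4.35, 0, 0, 0, 0.015, 0.6, 3.05, -4.35, 0, 0, 0, 0.015, 0.6, 3.05, -4.35, 0, 0, 0, 0.015, 0.6, 3.05, -4.35, 0, 0, 0, 0.015, 0.6, 3.05, -4.35, 0, 0, 0, 0.015, 0.6, 3.05, -4.35, 0, 0, 0, 0.015, 0.6, 3.05, -4.35, 0, 0, 0, 0, 0.6, 3.05, -4.35, 0, 0, 0, 0, 0.6, 3.05, -4.35, 0, 0, 0, 0, 0.6])

```text
time_s: 13.65
tcp_pos: [0.5725, 0.2696, 0.391]
ee_rot: [[0.584, -0.812, 0.007], [-0.812, -0.584, 0.003], [0.001, -0.008, -1.0]]
force: [0.2, 0.5, 0.4]
width: 0.0369
grip_force: 0.0
```

carry_out(motion=[0, 0, 5, 0, -0.045, 0, 0.6, 0, 0, 5, 0, -0.045, 0, 0.6, 0, 0, 5, 0, -0.045, 0, 0.6, 0, 0, 5, 0, -0.045, 0, 0.6, 0, 0, 5, 0, -0.045, 0, 0.6, 0, 0, 5, 0, -0.045, 0, 0.6, 0, 0, 5, 0, -0.045, 0, 0.6, 0, 0, 5, 0, -0.045, 0, 0.6, 0, 0, 5, 0, -0.045, 0, 0.6, 0, 0, 0, 0, 0, 0, 0.6])

```text
time_s: 14.65
tcp_pos: [0.572, -0.141, 0.3892]
ee_rot: [[0.986, -0.165, -0.0], [-0.165, -0.986, 0.001], [-0.001, -0.001, -1.0]]
force: [-0.6, 0.5, -0.9]
width: 0.0372
grip_force: 0.0
```

Run:
```python
from h import *
c=snap('top','top6'); s=robot.state(); print(s['tcp_pos'],s['force'])
a=np.radians(35); A=np.array([np.cos(a),np.sin(a),0]);B=np.array([-A[1],A[0],0])
for z in(.158,.008): print(z,[np.round((np.array(proj(c,np.array([.465,.193,z])+.03*(i*A+j*B)))-[100,160])*4) for i,j in((1,1),(1,-1),(-1,1),(-1,-1))])
cv2.imwrite('pics/top6c.png',cv2.resize(c['frame'][160:310,100:290],None,fx=4,fy=4)[:,:,::-1])
```

```text
[ 0.57214725 -0.13818756  0.38947016] [-0.21545872  0.98516689 -0.30109159]
0.158 [array([152., 262.]), array([288., 168.]), array([244., 394.]), array([381., 299.])]
0.008 [array([246., 320.]), array([363., 239.]), array([326., 433.]), array([442., 352.])]
```

View pics/top6c.png

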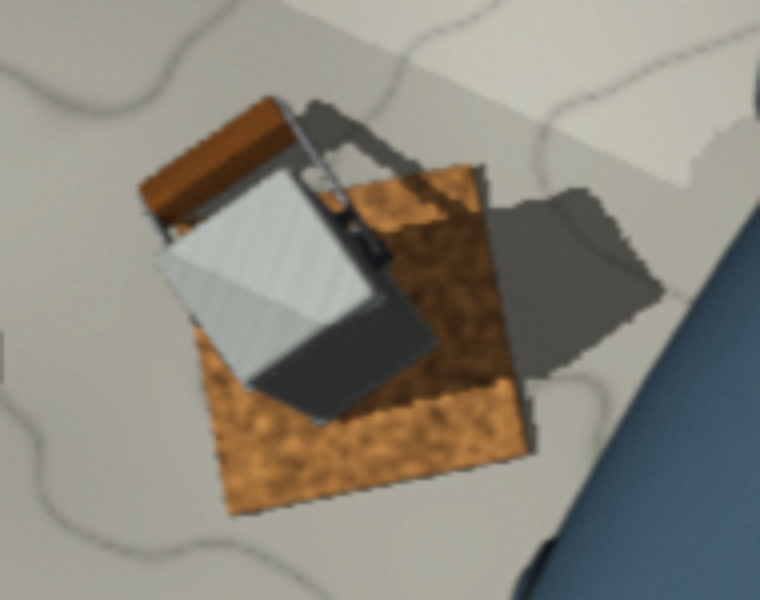

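From above, the tin's top corners (155,260), (287,168), (247,385) and (383,295) agree with the upright prediction to within 10 crop px (about 2 image px). It is upright and centred on the cork.

```bash
python3 -c "
from plant import robot; print(robot.hand_in())"
```

```text
the job is handed in; nothing more can be done
None
```

The tin is standing by itself on its heavy end (the end that dipped when lifted) in the middle of the square cork mat. The job was handed in at about 15 s; the hand-in gave no verdict.

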